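# Find the incubator lid that will not latch and hold it open

### The arm

A 7-joint arm with a two-finger parallel gripper is mounted at the origin on the work surface. World frame = base frame: x ahead of the robot, y to its left, z up, the work surface at z = 0. Lengths are in m, angles in rad, forces in N, time in s.
With the tool pointing down it reaches from about 0.425 to 0.975 m from the base axis. Payload 16.7 kg.
Tool frame: the origin (TCP) lies between the finger pads; the fingertips stand 25 mm ahead of it and the grasp point (between the pads) lies 6 mm ahead of it; x points along the fingers, z is the direction in which the jaws open and shut, and the axes are right-handed (so a half turn about x gives the same grasp; the last joint's range is limited). The gripper opens to 85 mm and grips with 20 to 120 N. Pads are 22 mm wide; open, the fingers measure 114 mm over their backs; the gripper's body (76 mm by 85 mm) begins 54 mm behind the grasp point. The pads swing forward as they close: fully open they stand 13 mm farther back than shut.
Start: joints at [0.994, 0.426, 0.074, 1.606, -0.034, 1.111, -0.067], TCP at [0.28, -0.614, 0.256] pointing down, gripper open.
Joint ranges: [-2.85, 2.85], [-0.5, 2.14], [-1.23, 1.37], [0.21, 2.46], [-1.02, 4.16], [0.16, 2.05], [-2.73, 2.73]. Speed limits (rad/s): [1.89, 1.89, 2.39, 2.39, 3.01, 3.01, 3.01].

### API

Orientations are given as a rotation vector (axis times angle).
In Python, from plant import robot gives the robot as it stands.
- The arm moves only by the tool play_rows, never from a script. Its argument "deltas" is one flat list of numbers, 7 for each row, row after row: the closure in counts, from 0 (fully open) to 255 (shut), then the shift along the world's x, y, z in mm, then the turn, a rotation vector about the world's x, y, z in degrees. A call has 1 to 20 rows; each row shifts and turns the commanded pose from where the row before left it; what a row does not reach is not made up. A row lasts 1/10 s, in which the tool goes at most 50 mm and 8.59 degrees, less where a joint would pass 70% of its speed; a pose out of reach is approached as far as the arm can. A call with a gripper value outside its range is refused whole. The fingers move at their own pace and stop on an object; the grip force is fixed at half the most. Time passes only in rows, so rows that do not move let the fingers close. It gives the time, the measured TCP pose, the force and the opening at its end, in the units of the state.
- robot.get_state(): the state, without advancing time (a new reading comes with each control period).
- robot.snapshot(name): name is "scene" or "top" or "wrist"; returns a dict with "frame" (480x640x3 uint8, blue, green, red), "range_z" (480x640 float32, m along the optical axis (not along the pixel's ray), 0 where there is no reading), "fov_y" (degrees; the focal length in pixels is half the picture's height over the tangent of half this angle, whatever the lens; pixels are square), "cx", "cy" (the principal point, pixels), "D" ([k1, k2, p1, p2, k3] as OpenCV has them; the pictures are not rectified), "camera_from_world" (4x4, takes a point from world to camera coordinates); the wrist camera has in their place "T_tool_cam" (4x4, takes a point from camera to tool coordinates, whose origin is the TCP and whose axes are the tool frame's). Camera axes: x right, y down, z forward; pixel columns grow to the right and rows downward; lengths in m; the calibration is good to about 2 mm. A picture is of the moment at which its call begins: read the wrist's pose just before it.
- robot.sign_off(): hands the job in, once; it reports no verdict.
The state is a dict: "t": time; "q": joint angles; "dq": joint speeds; "effort": joint torques, N m; "position": TCP position; "tool_rot": TCP orientation; "ft_force": force on the tool from outside, world axes, zero at the start; "wrist_torque": the same for the moment, N m; "finger_gap": finger opening in m.
Only numpy, scipy, OpenCV 4.12 (cv2) and the standard library are available. Lean on these libraries where they do the work, as an engineer would, in place of code of your own. Each camera call takes 0.05 s, during which the arm holds its last target.

### The job

One of the three lids on the tube incubator is not held by its latch. Going along from the robot's left to its right, tap each of the three handles or lids lightly with the fingertips to find the one that gives; then lift that lid by its handle at least 45 degrees and finish still holding it open, so that its latch can be repaired. Never force a latched lid, and leave the tube packs, the bottle and the screwdriver where they stand.

Things in the scene. Friction and masses are not known exactly. Their poses are not given: they have to be found in the camera images.
- incubator: Three-bay tube incubator fixed on the bench: white housing with a grey front panel, 218 mm deep, 368 mm wide, walls 95 mm high; on top three like grey lids with clear windows, each 152 mm deep, 108 mm wide, top 113 mm above the bench. Origin on the bench under the middle bay; x points from front panel to hinges, y to the robot's left, z up. Turned up to 0.3 rad.
- handle_a (a point): Centre of the round blue handle bar of lid a: 14 mm thick, along y, 64 mm clear between its two posts, axis 30 mm above the lid's top face, 143 mm above the bench when shut. Shut, x points from the handle to the hinge and z up; the hinge axis lies 120 mm along +x and 42 mm below this point. Lids a, b and c stand 115 mm apart; which is left, middle or right changes from start to start.
- lid_a (a joint): Opening angle of lid a (rad): 0 shut, grows as the handle edge swings up and away from the robot, stop at 1.2; without a hand it falls shut (0.3 kg). A latched lid cannot open and is hard (under 0.5 mm at 5 N). The unlatched one lies just as high but on springy rubber: 5 N on its handle sinks the bar 3 to 5 mm (at most 5.4), and it springs back. This angle stays near 0 while tapping.
- handle_b (a point): Centre of the round blue handle bar of lid b: 14 mm thick, along y, 64 mm clear between its two posts, axis 30 mm above the lid's top face, 143 mm above the bench when shut. Shut, x points from the handle to the hinge and z up; the hinge axis lies 120 mm along +x and 42 mm below this point. Lids a, b and c stand 115 mm apart; which is left, middle or right changes from start to start.
- lid_b (a joint): Opening angle of lid b (rad): 0 shut, grows as the handle edge swings up and away from the robot, stop at 1.2; without a hand it falls shut (0.3 kg). A latched lid cannot open and is hard (under 0.5 mm at 5 N). The unlatched one lies just as high but on springy rubber: 5 N on its handle sinks the bar 3 to 5 mm (at most 5.4), and it springs back. This angle stays near 0 while tapping.
- handle_c (a point): Centre of the round blue handle bar of lid c: 14 mm thick, along y, 64 mm clear between its two posts, axis 30 mm above the lid's top face, 143 mm above the bench when shut. Shut, x points from the handle to the hinge and z up; the hinge axis lies 120 mm along +x and 42 mm below this point. Lids a, b and c stand 115 mm apart; which is left, middle or right changes from start to start.
- lid_c (a joint): Opening angle of lid c (rad): 0 shut, grows as the handle edge swings up and away from the robot, stop at 1.2; without a hand it falls shut (0.3 kg). A latched lid cannot open and is hard (under 0.5 mm at 5 N). The unlatched one lies just as high but on springy rubber: 5 N on its handle sinks the bar 3 to 5 mm (at most 5.4), and it springs back. This angle stays near 0 while tapping.
- red_pack: Bystander: white foam tray of ten red-capped tubes, 57 x 122 mm, 113 mm high; origin at the centre of its underside.
- lilac_pack: Bystander: white foam tray of ten lilac-capped tubes, 57 x 122 mm, 113 mm high; origin at the centre of its underside.
- reagent: Bystander: amber bottle, 56 mm across, 110 mm high, to the robot's left; origin at the centre of its underside.
- screwdriver: Bystander: screwdriver, 180 mm long, lying on the bench to the robot's right; origin under its middle.

How it is judged:
On the way, in this order (a step that is already met when the one before it is completed fails the run):
1. the left-hand lid, still shut, is tapped with the fingertips (((y of handle_a in the frame of incubator between 0.06 and 0.2 m and contact force between the fingers and lid_a above 1.5 N and value of joint lid_a below 0.05 rad) or (y of handle_b in the frame of incubator between 0.06 and 0.2 m and contact force between the fingers and lid_b above 1.5 N and value of joint lid_b below 0.05 rad) or (y of handle_c in the frame of incubator between 0.06 and 0.2 m and contact force between the fingers and lid_c above 1.5 N and value of joint lid_c below 0.05 rad))), for 0.02 s.
2. then the middle lid is tapped (((y of handle_a in the frame of incubator between -0.06 and 0.06 m and contact force between the fingers and lid_a above 1.5 N and value of joint lid_a below 0.05 rad) or (y of handle_b in the frame of incubator between -0.06 and 0.06 m and contact force between the fingers and lid_b above 1.5 N and value of joint lid_b below 0.05 rad) or (y of handle_c in the frame of incubator between -0.06 and 0.06 m and contact force between the fingers and lid_c above 1.5 N and value of joint lid_c below 0.05 rad))), for 0.02 s.
3. then the right-hand lid is tapped (((y of handle_a in the frame of incubator between -0.2 and -0.06 m and contact force between the fingers and lid_a above 1.5 N and value of joint lid_a below 0.05 rad) or (y of handle_b in the frame of incubator between -0.2 and -0.06 m and contact force between the fingers and lid_b above 1.5 N and value of joint lid_b below 0.05 rad) or (y of handle_c in the frame of incubator between -0.2 and -0.06 m and contact force between the fingers and lid_c above 1.5 N and value of joint lid_c below 0.05 rad))), for 0.02 s.
4. the unlatched lid is lifted open and held in the fingers (((value of joint lid_a above 0.7 rad and contact force between the fingers and lid_a above 1 N and velocity of joint lid_a between -0.15 and 0.15 rad/s) or (value of joint lid_b above 0.7 rad and contact force between the fingers and lid_b above 1 N and velocity of joint lid_b between -0.15 and 0.15 rad/s) or (value of joint lid_c above 0.7 rad and contact force between the fingers and lid_c above 1 N and velocity of joint lid_c between -0.15 and 0.15 rad/s))), for 0.3 s.
At the end, for the whole second after the job is handed in: The unlatched lid stands open by at least 0.70 rad (45 degrees asked), still (under 0.15 rad/s), carried by the gripper's fingers alone (contact over 1 N; it would fall shut otherwise) (((value of joint lid_a above 0.7 rad and contact force between the fingers and lid_a above 1 N and velocity of joint lid_a between -0.15 and 0.15 rad/s) or (value of joint lid_b above 0.7 rad and contact force between the fingers and lid_b above 1 N and velocity of joint lid_b between -0.15 and 0.15 rad/s) or (value of joint lid_c above 0.7 rad and contact force between the fingers and lid_c above 1 N and velocity of joint lid_c between -0.15 and 0.15 rad/s))); the arm keeps its last pose, push and grip.
It fails at once if a shut lid is struck, pressed or wrenched with more than 40 N (squeezing its handle bar between the pads does not count) ((contact force between the fingers and lid_a above 40 N and value of joint lid_a below 0.05 rad and (z of the grasp point in the frame of handle_a above 0.018 m or x of the grasp point in the frame of handle_a above 0.018 m or x of the grasp point in the frame of handle_a below -0.018 m)) or (contact force between the fingers and lid_b above 40 N and value of joint lid_b below 0.05 rad and (z of the grasp point in the frame of handle_b above 0.018 m or x of the grasp point in the frame of handle_b above 0.018 m or x of the grasp point in the frame of handle_b below -0.018 m)) or (contact force between the fingers and lid_c above 40 N and value of joint lid_c below 0.05 rad and (z of the grasp point in the frame of handle_c above 0.018 m or x of the grasp point in the frame of handle_c above 0.018 m or x of the grasp point in the frame of handle_c below -0.018 m))).
It fails at once if a bystander is shifted by more than 20 mm or tipped (distance of any of red_pack, lilac_pack, reagent, screwdriver from where it was at the start of the episode above 0.02 m or angle between any of red_pack, lilac_pack, reagent's own z axis and vertical above 0.3 rad).
It also fails if it takes over 48 s, if anything falls off the work surface, if the arm or the gripper's body presses on something with over 40 N, if the wrist force passes 120 N, or if a joint passes its speed limit or range.

## Working session

There is one attempt and no reset: what is moved stays moved. The work goes in short steps, Python scripts to look and compute and a tool call to move; the robot and the scene stay as the last step left them, time stands still between calls to the robot, and variables do not carry over. Pictures are saved under pics/ and viewed, and the job is handed in when it is done.

Besides the shell and the picture viewer there is one more tool, called after "Call:" in YAML: its name, and indented under it one key for each argument. play_rows: Moves the arm, as the interface text tells. Its arguments: {"type":"object","properties":{"deltas":{"type":"array","items":{"type":"number"}}},"required":["deltas"]}

```bash
ls; mkdir -p pics; python3 - <<'E'
from plant import robot
import cv2,numpy as np
s=robot.get_state()
for k,v in s.items(): print(k,np.round(v,4))
for n in["scene","top"]:
    d=robot.snapshot(n); cv2.imwrite(f"pics/{n}0.png",d["frame"]); np.savez(f"{n}0.npz",**d)
    print(n,d["fov_y"],d["cx"],d["cy"],d["D"]);print(np.round(d["camera_from_world"],3))
E
```

```text
pics
t 0.0
q [ 0.9935  0.4267  0.0739  1.6066 -0.0341  1.1108 -0.0671]
dq [ 0.0009  0.0001 -0.0001  0.0007 -0.0013  0.0004 -0.0022]
effort [ 1.70000e-03 -9.49842e+01  3.76210e+00 -4.63524e+01  1.92000e-02
  1.00000e-02  0.00000e+00]
position [ 0.2798 -0.6138  0.2556]
tool_rot [ 0.8893  1.3829 -0.8883]
ft_force [ 0.5232 -0.1712  0.9705]
wrist_torque [-0.0345 -0.0481 -0.0179]
finger_gap 0.0852
scene 53.78676464817114 321.7787800220674 242.90154428031144 [0.00264506 0.         0.         0.         0.        ]
[[ 0.536  0.844 -0.018 -0.284]
 [ 0.613 -0.404 -0.679 -0.259]
 [-0.58   0.353 -0.734  1.417]
 [ 0.     0.     0.     1.   ]]
top 50.676130310327885 313.17806333324097 235.57916341101543 [-0.03268132  0.          0.          0.          0.        ]
[[-2.80e-02 -1.00e+00  1.00e-03  7.00e-03]
 [-9.96e-01  2.80e-02 -9.00e-02  5.30e-01]
 [ 9.00e-02 -3.00e-03 -9.96e-01  1.31e+00]
 [ 0.00e+00  0.00e+00  0.00e+00  1.00e+00]]
```

View pics/scene0.png

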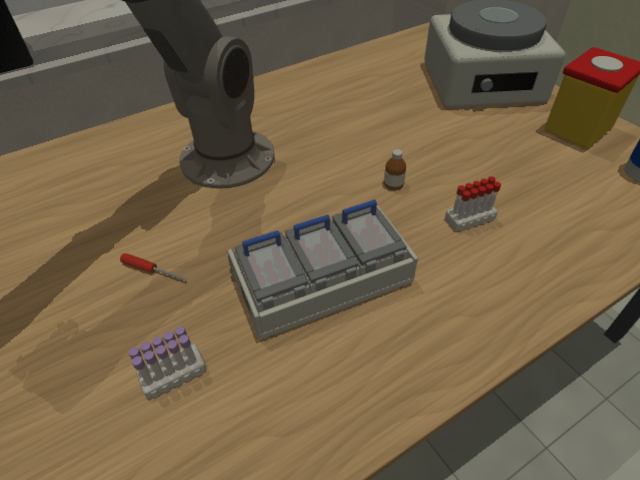

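View pics/top0.png

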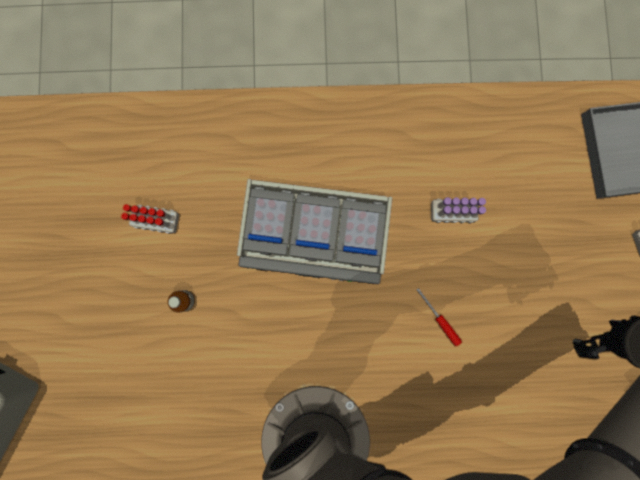

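The top picture shows the incubator in the middle with blue handles at about (266,239), (312,245) and (360,251). The bottle is at (180,300), the red pack at (150,217), the lilac pack at (460,208) and the screwdriver at (440,318). Next I'll measure the handles.

```bash
cat > h.py <<'E'
import numpy as np,cv2
def K(d):
    f=240/np.tan(np.radians(float(d["fov_y"]))/2); return np.array([[f,0,float(d["cx"])],[0,f,float(d["cy"])],[0,0,1.]])
def w_at_z(d,uv,z,T=None):
    T=np.linalg.inv(d["camera_from_world"]) if T is None else T
    p=cv2.undistortPoints(np.array(uv,float).reshape(-1,1,2),K(d),np.array(d["D"]))[:,0]
    r=np.c_[p,np.ones(len(p))]@T[:3,:3].T; o=T[:3,3]
    return o+r*((z-o[2])/r[:,2])[:,None]
def w_depth(d,uv,dep,T=None):
    T=np.linalg.inv(d["camera_from_world"]) if T is None else T
    p=cv2.undistortPoints(np.array(uv,float).reshape(-1,1,2),K(d),np.array(d["D"]))[:,0]
    return (np.c_[p,np.ones(len(p))]*np.array(dep)[:,None])@T[:3,:3].T+T[:3,3]
E
python3 - <<'E'
from h import *
for n in["top","scene"]:
    d=np.load(f"{n}0.npz"); hsv=cv2.cvtColor(d["frame"],cv2.COLOR_BGR2HSV)
    m=cv2.inRange(hsv,(105,120,50),(130,255,255))
    N,l,st,c=cv2.connectedComponentsWithStats(m)
    for i in range(1,N):
        if st[i,4]<60 or st[i,0]>520: continue
        v,u=np.nonzero(l==i)
        dep=d["range_z"][v,u]; P=w_depth(d,np.c_[u,v],dep)
        k=P[:,2]>0.14
        print(n,c[i].round(1),st[i,4],"atz.145",w_at_z(d,[c[i]],0.147).round(4),"depth",np.median(P[k],0).round(4),P[k].min(0).round(3),P[k].max(0).round(3))
d=np.load("top0.npz")
R=w_depth(d,[[180,300],[150,217],[462,207],[432,307],[457,340],[420,293]],[d["range_z"][b,a] for a,b in [(180,300),(150,217),(462,207),(432,307),(457,340),(420,293)]]);print(R.round(3))
E
```

```text
top [264.6 238.3] 173 atz.145 [[0.5162 0.1091 0.147 ]] depth [0.5161 0.108  0.1489] [ 0.411 -0.003  0.142] [0.528 0.149 1.352]
top [312.  244.2] 169 atz.145 [[ 0.4988 -0.0036  0.147 ]] depth [ 0.4987 -0.0036  0.1484] [ 0.489 -0.042  0.141] [0.51  0.034 0.155]
top [359.6 250.2] 172 atz.145 [[ 0.4813 -0.1166  0.147 ]] depth [ 0.481  -0.1171  0.1489] [ 0.411 -0.156  0.141] [ 0.492 -0.003  1.352]
scene [359.8 206.6] 142 atz.145 [[0.5237 0.1059 0.147 ]] depth [0.5221 0.1063 0.1456] [ 0.513 -0.365  0.14 ] [1.133 0.145 0.86 ]
scene [311.5 222. ] 160 atz.145 [[ 0.5061 -0.0082  0.147 ]] depth [ 0.505  -0.0079  0.1458] [ 0.496 -0.365  0.14 ] [1.133 0.032 0.86 ]
scene [261.2 238.1] 177 atz.145 [[ 0.4888 -0.1202  0.147 ]] depth [ 0.4871 -0.1199  0.146 ] [ 0.478 -0.365  0.14 ] [ 1.133 -0.082  0.86 ]
[[ 0.373  0.327  0.09 ]
 [ 0.58   0.395  0.113]
 [ 0.583 -0.378  0.111]
 [ 0.334 -0.317  0.002]
 [ 0.248 -0.373  0.025]
 [ 0.372 -0.283  0.02 ]]
```

```bash
cat >> h.py <<'E'
from scipy.spatial.transform import Rotation as Ro
def target(yaw,tilt,flip):
    xi=np.array([np.cos(yaw),np.sin(yaw),0]); yi=np.array([-np.sin(yaw),np.cos(yaw),0])
    # tilt>0: tool points towards +xi
    x=np.sin(tilt)*xi-np.cos(tilt)*np.array([0,0,1.]); y=yi*flip; z=np.cross(x,y)
    return Ro.from_matrix(np.c_[x,y,z])
E
python3 - <<'E'
from h import *
from plant import robot
s=robot.get_state(); R=Ro.from_rotvec(s["tool_rot"]); print(R.as_matrix().round(3))
for f in(1,-1):
    T=target(-.153,0,f); print(f,np.degrees((T*R.inv()).as_rotvec()).round(2))
d=robot.snapshot("wrist"); print({k:(np.array(v).shape if np.size(v)>20 else np.round(v,3)) for k,v in d.items()}); cv2.imwrite("pics/wrist0.png",d["frame"])
E
```

```text
[[-0.001  0.91   0.415]
 [ 0.001  0.415 -0.91 ]
 [-1.    -0.    -0.001]]
1 [-4.000e-02 -6.000e-02  5.672e+01]
-1 [-7.0000e-02  4.0000e-02 -1.2328e+02]
{'frame': (480, 640, 3), 'range_z': (480, 640), 'fov_y': np.float64(64.92), 'cx': np.float64(320.254), 'cy': np.float64(237.217), 'D': array([0.012, 0.   , 0.   , 0.   , 0.   ]), 'T_tool_cam': array([[ 0.   , -0.317,  0.948, -0.117],
       [ 0.001, -0.948, -0.317,  0.082],
       [ 1.   ,  0.001,  0.   ,  0.   ],
       [ 0.   ,  0.   ,  0.   ,  1.   ]])}
```

View pics/wrist0.png

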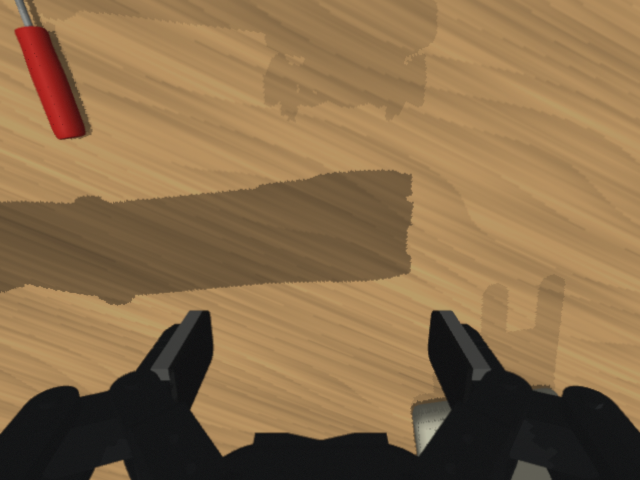

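The wrist picture shows the open fingers at (200,330) and (440,330), with the screwdriver at top left. I'll close the gripper and move above the left handle.

Call:
play_rows:
  deltas: [255,14,42.5,1,0,0,3.34,255,14,42.5,1,0,0,3.34,255,14,42.5,1,0,0,3.34,255,14,42.5,1,0,0,3.34,255,14,42.5,1,0,0,3.34,255,14,42.5,1,0,0,3.34,255,14,42.5,1,0,0,3.34,255,14,42.5,1,0,0,3.34,255,14,42.5,1,0,0,3.34,255,14,42.5,1,0,0,3.34,255,14,42.5,1,0,0,3.34,255,14,42.5,1,0,0,3.34,255,14,42.5,1,0,0,3.34,255,14,42.5,1,0,0,3.34,255,14,42.5,1,0,0,3.34,255,14,42.5,1,0,0,3.34,255,14,42.5,1,0,0,3.34,255,0,0,0,0,0,0,255,0,0,0,0,0,0]

```text
t: 2.05
position: [0.5178, 0.1092, 0.2729]
tool_rot: [0.118, 1.569, -0.118]
ft_force: [0.6, -0.3, 0.5]
finger_gap: -0.0003
```

```bash
cat > look.py <<'E'
import sys
from h import *
from plant import robot
s=robot.get_state(); R=Ro.from_rotvec(s["tool_rot"])
print({k:np.round(s[k],4) for k in("t","q","position","ft_force","finger_gap")}); print(R.as_matrix().round(3))
if len(sys.argv)>1:
    d=robot.snapshot("wrist"); cv2.imwrite(f"pics/{sys.argv[1]}.png",d["frame"])
    T=np.eye(4);T[:3,:3]=R.as_matrix();T[:3,3]=s["position"];T=T@d["T_tool_cam"]
    m=cv2.inRange(cv2.cvtColor(d["frame"],cv2.COLOR_BGR2HSV),(105,120,50),(130,255,255))
    N,l,st,c=cv2.connectedComponentsWithStats(m)
    for i in range(1,N):
        if st[i,4]<300: continue
        v,u=np.nonzero(l==i); P=w_depth(d,np.c_[u,v],d["range_z"][v,u],T); k=(P[:,2]>.13)&(P[:,2]<.3)
        if k.sum()<100: continue
        P=P[k]; print("blob",c[i].round(),st[i,4],"med",np.median(P,0).round(4),P.min(0).round(4),P.max(0).round(4))
        k=P[:,2]>P[:,2].max()-.004; Q=P[k]; c0,_,vt=np.linalg.lstsq(np.c_[Q[:,1],np.ones(len(Q))],Q[:,0],rcond=None)[0].tolist()+[0] if False else (Q.mean(0),0,0)
        print("  top ridge mean",c0.round(4),"slope dx/dy",np.polyfit(Q[:,1],Q[:,0],1).round(3), "ymid",(Q[:,1].min()+Q[:,1].max())/2)
E
python3 look.py w1
```

```text
{'t': np.float64(2.05), 'q': array([ 0.159 ,  0.2167, -0.5579,  1.8836,  0.129 ,  1.0776, -0.6   ]), 'position': array([0.5178, 0.1092, 0.2729]), 'ft_force': array([ 0.6302, -0.3087,  0.477 ]), 'finger_gap': np.float64(-0.0003)}
[[-0.001  0.15   0.989]
 [ 0.     0.989 -0.15 ]
 [-1.     0.    -0.001]]
blob [320. 232.] 2239 med [0.5192 0.1129 0.1483] [0.5069 0.0684 0.1307] [0.5308 0.1485 0.1512]
  top ridge mean [0.5194 0.1102 0.1487] slope dx/dy [0.15  0.503] ymid 0.10823951205737171
blob [320. 418.] 535 med [ 0.4984 -0.032   0.1487] [ 0.486  -0.0807  0.1301] [0.52   0.1054 0.2967]
  top ridge mean [0.5177 0.1014 0.2937] slope dx/dy [0.063 0.511] ymid 0.10100342068749334
```

View pics/w1.png

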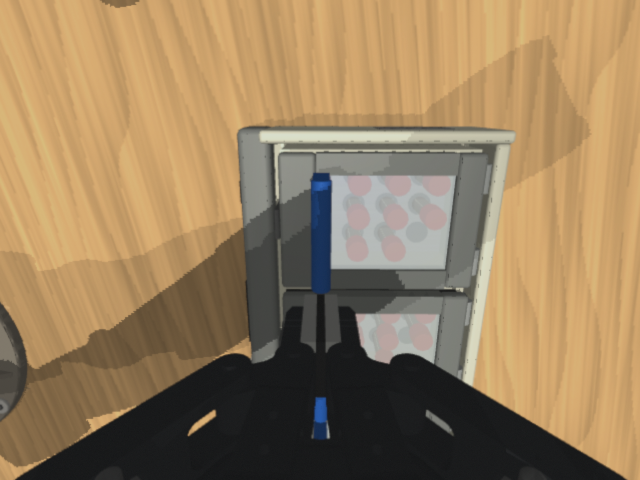

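The wrist picture has the left bar at column 320, centred under the fingertips, at world (0.519, 0.109) with its top at 0.150. That matches the given height, so I'll go down.

Call:
play_rows:
  deltas: [255,1,0,-40,0,0,0,255,0,0,-35,0,0,0,255,0,0,-14,0,0,0,255,0,0,0,0,0,0,255,0,0,0,0,0,0]

```text
t: 2.6
position: [0.5195, 0.1081, 0.1855]
tool_rot: [0.12, 1.567, -0.12]
ft_force: [-0.2, 0.2, 0.2]
finger_gap: 0.0001
```

Call:
play_rows:
  deltas: [255,0,0,-2,0,0,0,255,0,0,-2,0,0,0,255,0,0,0,0,0,0]

```text
t: 2.9
position: [0.5192, 0.1083, 0.1808]
tool_rot: [0.12, 1.567, -0.119]
ft_force: [0.2, -0.9, 0.9]
finger_gap: 0.0
```

Call:
play_rows:
  deltas: [255,0,0,-1,0,0,0,255,0,0,-1,0,0,0,255,0,0,0,0,0,0]

```text
t: 3.2
position: [0.5189, 0.1083, 0.1782]
tool_rot: [0.119, 1.568, -0.119]
ft_force: [0.1, -0.2, 0.4]
finger_gap: 0.0002
```

Call:
play_rows:
  deltas: [255,0,0,-1,0,0,0,255,0,0,0,0,0,0]

```text
t: 3.4
position: [0.519, 0.1083, 0.1772]
tool_rot: [0.119, 1.568, -0.119]
ft_force: [-0.7, 0.2, -0.1]
finger_gap: -0.0002
```

Call:
play_rows:
  deltas: [255,0,0,-1,0,0,0,255,0,0,0,0,0,0]

```text
t: 3.6
position: [0.519, 0.1083, 0.1762]
tool_rot: [0.119, 1.568, -0.119]
ft_force: [-0.8, -0.4, -0.2]
finger_gap: 0.0003
```

Call:
play_rows:
  deltas: [255,0,0,-1,0,0,0,255,0,0,0,0,0,0]

```text
t: 3.8
position: [0.5189, 0.1083, 0.1752]
tool_rot: [0.119, 1.568, -0.119]
ft_force: [0.1, 0.0, -0.2]
finger_gap: -0.0001
```

Call:
play_rows:
  deltas: [255,0,0,-1,0,0,0,255,0,0,0,0,0,0]

```text
t: 4.0
position: [0.519, 0.1084, 0.1742]
tool_rot: [0.119, 1.568, -0.119]
ft_force: [-0.5, 0.2, 1.6]
finger_gap: -0.0002
```

Call:
play_rows:
  deltas: [255,0,0,-0.5,0,0,0,255,0,0,0,0,0,0]

```text
t: 4.2
position: [0.5189, 0.1084, 0.1738]
tool_rot: [0.119, 1.568, -0.119]
ft_force: [-1.9, 0.2, 1.7]
finger_gap: -0.0001
```

Call:
play_rows:
  deltas: [255,0,0,-0.5,0,0,0,255,0,0,0,0,0,0]

```text
t: 4.4
position: [0.5189, 0.1084, 0.1733]
tool_rot: [0.119, 1.568, -0.119]
ft_force: [-1.1, 0.6, 2.7]
finger_gap: -0.0
```

Call:
play_rows:
  deltas: [255,0,0,-1,0,0,0,255,0,0,0,0,0,0]

```text
t: 4.6
position: [0.519, 0.1084, 0.1722]
tool_rot: [0.119, 1.568, -0.119]
ft_force: [-1.9, 0.0, 3.1]
finger_gap: 0.0001
```

Call:
play_rows:
  deltas: [255,0,0,-1,0,0,0,255,0,0,0,0,0,0]

```text
t: 4.8
position: [0.5189, 0.1084, 0.1712]
tool_rot: [0.119, 1.568, -0.119]
ft_force: [-3.4, 0.5, 3.5]
finger_gap: 0.0001
```

The left handle seems to give: about 3 mm at about 4 N. I'll go to the middle one and compare.

Call:
play_rows:
  deltas: [255,0,0,15,0,0,0,255,0,0,20,0,0,0,255,-4.3,-28.4,0,0,0,0,255,-4.3,-28.4,0,0,0,0,255,-4.3,-28.4,0,0,0,0,255,-4.3,-28.4,0,0,0,0,255,0,0,-15,0,0,0,255,0,0,-10,0,0,0,255,0,0,-3,0,0,0,255,0,0,0,0,0,0]

```text
t: 5.8
position: [0.5018, -0.0045, 0.1782]
tool_rot: [0.119, 1.568, -0.118]
ft_force: [-0.1, 0.6, 0.4]
finger_gap: 0.0002
```

Call:
play_rows:
  deltas: [255,0,0,-1,0,0,0,255,0,0,-1,0,0,0,255,0,0,0,0,0,0]

```text
t: 6.1
position: [0.5019, -0.005, 0.1765]
tool_rot: [0.119, 1.567, -0.119]
ft_force: [-0.5, -0.3, -0.4]
finger_gap: -0.0003
```

```bash
python3 look.py w2
```

```text
{'t': np.float64(6.1), 'q': array([ 0.3099,  0.2775, -0.4933,  2.0421,  0.1718,  0.8608, -0.4316]), 'position': array([ 0.5019, -0.005 ,  0.1765]), 'ft_force': array([-0.55  , -0.3313, -0.4209]), 'finger_gap': np.float64(-0.0003)}
[[ 0.     0.151  0.989]
 [ 0.     0.989 -0.151]
 [-1.     0.     0.   ]]
blob [316.  65.] 4859 med [0.516  0.0913 0.1484] [0.5065 0.0681 0.1416] [0.5254 0.1121 0.2936]
  top ridge mean [0.5149 0.0758 0.2936] slope dx/dy [3.395 0.257] ymid 0.07582694048591898
blob [316. 249.] 2752 med [0.5052 0.0213 0.1482] [ 0.4947 -0.0046  0.1302] [0.5149 0.0758 0.2936]
  top ridge mean [0.5149 0.0758 0.2936] slope dx/dy [3.395 0.257] ymid 0.07582694048591898
blob [320. 420.] 593 med [ 0.4924 -0.0797  0.1392] [ 0.4873 -0.0815  0.13  ] [0.5057 0.0058 0.2265]
  top ridge mean [0.5041 0.0048 0.2254] slope dx/dy [-0.744  0.508] ymid 0.004617352083771523look.py:17: RankWarning: Polyfit may be poorly conditioned
  print("  top ridge mean",c0.round(4),"slope dx/dy",np.polyfit(Q[:,1],Q[:,0],1).round(3), "ymid",(Q[:,1].min()+Q[:,1].max())/2)
look.py:17: RankWarning: Polyfit may be poorly conditioned
  print("  top ridge mean",c0.round(4),"slope dx/dy",np.polyfit(Q[:,1],Q[:,0],1).round(3), "ymid",(Q[:,1].min()+Q[:,1].max())/2)
```

Call:
play_rows:
  deltas: [255,0,0,-1,0,0,0,255,0,0,0,0,0,0]

```text
t: 6.35
position: [0.5018, -0.0052, 0.1753]
tool_rot: [0.119, 1.568, -0.119]
ft_force: [-0.3, 0.2, 0.5]
finger_gap: 0.0004
```

Call:
play_rows:
  deltas: [255,0,0,-0.5,0,0,0,255,0,0,0,0,0,0]

```text
t: 6.55
position: [0.5018, -0.0052, 0.1749]
tool_rot: [0.119, 1.568, -0.119]
ft_force: [-0.3, -0.5, 3.8]
finger_gap: -0.0001
```

Call:
play_rows:
  deltas: [255,0,0,-0.5,0,0,0,255,0,0,0,0,0,0]

```text
t: 6.75
position: [0.5018, -0.0052, 0.1745]
tool_rot: [0.119, 1.567, -0.119]
ft_force: [-2.6, -0.6, 7.7]
finger_gap: 0.0002
```

Call:
play_rows:
  deltas: [255,0,0,-0.5,0,0,0,255,0,0,0,0,0,0]

```text
t: 6.95
position: [0.5018, -0.0052, 0.1742]
tool_rot: [0.119, 1.568, -0.12]
ft_force: [-4.6, 0.5, 12.0]
finger_gap: 0.0002
```

Call:
play_rows:
  deltas: [255,0,0,-0.5,0,0,0,255,0,0,0,0,0,0]

```text
t: 7.15
position: [0.5017, -0.0052, 0.1739]
tool_rot: [0.119, 1.568, -0.12]
ft_force: [-6.5, 0.2, 16.8]
finger_gap: -0.0
```

The middle one is hard, at about 9 N per mm. The right-hand one is next.

Call:
play_rows:
  deltas: [255,0,0,15,0,0,0,255,0,0,20,0,0,0,255,-4.3,-28.4,0,0,0,0,255,-4.3,-28.4,0,0,0,0,255,-4.3,-28.4,0,0,0,0,255,-4.3,-28.4,0,0,0,0,255,0,0,-18,0,0,0,255,0,0,-10,0,0,0,255,0,0,-3,0,0,0,255,0,0,0,0,0,0,255,0,0,-1,0,0,0,255,0,0,0,0,0,0]

```text
t: 8.35
position: [0.4849, -0.1185, 0.1766]
tool_rot: [0.119, 1.567, -0.119]
ft_force: [0.8, -0.1, -0.2]
finger_gap: -0.0
```

```bash
python3 look.py w3 2>/dev/null
```

```text
{'t': np.float64(8.35), 'q': array([ 0.4845,  0.2645, -0.4286,  2.051 ,  0.1446,  0.8538, -0.1777]), 'position': array([ 0.4849, -0.1185,  0.1766]), 'ft_force': array([ 0.8016, -0.0811, -0.2451]), 'finger_gap': np.float64(-0.0)}
[[ 0.     0.151  0.989]
 [-0.     0.989 -0.151]
 [-1.     0.     0.   ]]
blob [315.  65.] 4868 med [ 0.4985 -0.0222  0.1484] [ 0.4886 -0.0458  0.142 ] [ 0.5081 -0.001   0.2937]
  top ridge mean [ 0.4978 -0.0377  0.2937] slope dx/dy [-6.608  0.249] ymid -0.037668293437900666
blob [315. 250.] 2732 med [ 0.4877 -0.0924  0.1481] [ 0.4774 -0.1173  0.1301] [ 0.4978 -0.0377  0.2937]
  top ridge mean [ 0.4978 -0.0377  0.2937] slope dx/dy [-6.608  0.249] ymid -0.037668293437900666
```

Call:
play_rows:
  deltas: [255,0,0,-1,0,0,0,255,0,0,0,0,0,0]

```text
t: 8.6
position: [0.4846, -0.1188, 0.1754]
tool_rot: [0.119, 1.567, -0.119]
ft_force: [-0.3, -0.1, -0.2]
finger_gap: -0.0001
```

Call:
play_rows:
  deltas: [255,0,0,-0.5,0,0,0,255,0,0,0,0,0,0]

```text
t: 8.8
position: [0.4846, -0.1188, 0.1749]
tool_rot: [0.119, 1.567, -0.119]
ft_force: [-0.5, 0.1, 2.7]
finger_gap: -0.0003
```

Call:
play_rows:
  deltas: [255,0,0,-0.5,0,0,0,255,0,0,0,0,0,0]

```text
t: 9.0
position: [0.4846, -0.1189, 0.1745]
tool_rot: [0.119, 1.568, -0.12]
ft_force: [-2.3, 0.6, 8.7]
finger_gap: 0.0001
```

Call:
play_rows:
  deltas: [255,0,0,-0.5,0,0,0,255,0,0,0,0,0,0]

```text
t: 9.2
position: [0.4846, -0.1188, 0.1742]
tool_rot: [0.119, 1.568, -0.12]
ft_force: [-4.7, 1.1, 11.8]
finger_gap: 0.0
```

The right one is hard too, so the left lid is the loose one. I'll go back over it with the gripper opened.

Call:
play_rows:
  deltas: [255,0,0,20,0,0,0,255,0,0,40,0,0,0,60,5.7,37.9,0,0,0,0,60,5.7,37.9,0,0,0,0,60,5.7,37.9,0,0,0,0,60,5.7,37.9,0,0,0,0,60,5.7,37.9,0,0,0,0,60,5.7,37.9,0,0,0,0,60,0,0,0,0,0,0,60,0,0,0,0,0,0,60,0,0,0,0,0,0]

```text
t: 10.3
position: [0.5187, 0.1077, 0.2336]
tool_rot: [0.12, 1.568, -0.12]
ft_force: [0.2, -1.3, -0.1]
finger_gap: 0.0654
```

```bash
python3 look.py w4 2>/dev/null
```

```text
{'t': np.float64(10.3), 'q': array([ 0.1661,  0.262 , -0.5723,  1.9256,  0.1676,  1.0012, -0.6345]), 'position': array([0.5187, 0.1077, 0.2336]), 'ft_force': array([ 0.1998, -1.2839, -0.1395]), 'finger_gap': np.float64(0.0654)}
[[-0.     0.152  0.988]
 [-0.     0.988 -0.152]
 [-1.    -0.    -0.   ]]
blob [318. 250.] 3069 med [0.5193 0.1131 0.1483] [0.5063 0.0686 0.1301] [0.531  0.1484 0.1514]
  top ridge mean [0.5194 0.1107 0.1488] slope dx/dy [0.15  0.503] ymid 0.10838354202513109
blob [319. 389.] 1885 med [0.5043 0.014  0.1479] [ 0.4924 -0.0256  0.1301] [0.5228 0.1189 0.2835]
  top ridge mean [0.5207 0.1175 0.2825] slope dx/dy [-0.673  0.6  ] ymid 0.11761812219405784
```

View pics/w4.png

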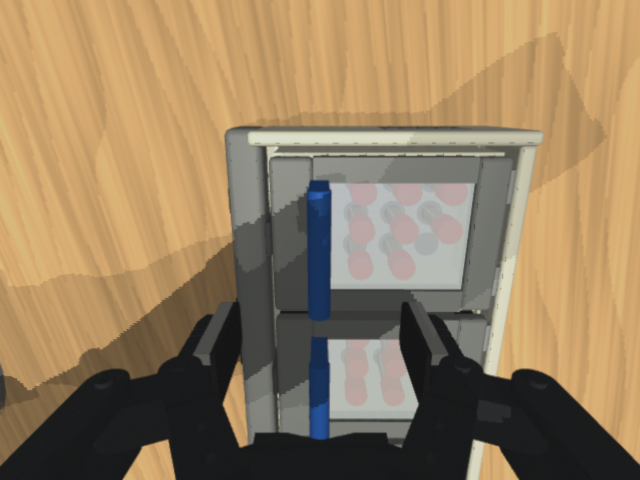

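The left bar, at (318,250), lies midway between the open fingers at columns 225 and 415. I'll go down and close.

Call:
play_rows:
  deltas: [60,0,0,-35,0,0,0,60,0,0,-30,0,0,0,60,0,0,-12,0,0,0,60,0,0,-4,0,0,0,60,0,0,0,0,0,0,60,0,0,0,0,0,0]

```text
t: 10.95
position: [0.5195, 0.1086, 0.154]
tool_rot: [0.12, 1.566, -0.119]
ft_force: [-0.1, 0.3, -0.2]
finger_gap: 0.0654
```

Call:
play_rows:
  deltas: [180,0,0,0,0,0,0,210,0,0,0,0,0,0,255,0,0,0,0,0,0,255,0,0,0,0,0,0,255,0,0,0,0,0,0,255,0,0,0,0,0,0]

```text
t: 11.55
position: [0.5179, 0.1087, 0.1527]
tool_rot: [0.119, 1.569, -0.119]
ft_force: [-6.9, 0.6, 4.2]
finger_gap: 0.012
```

```bash
python3 look.py w5 2>/dev/null
python3 - <<'E'
from h import *
# arc plan, incubator frame: lid angle -> handle displacement (x fwd, z)
a=np.arange(0,1.0,.05)
v=np.array([-.12,.042]); yaw=-.152
for th in np.arange(0,1.01,.1):
    c,s=np.cos(th),np.sin(th); d=np.array([c*v[0]+s*v[1],-s*v[0]+c*v[1]])-v
    print(round(th,2),(d*1000).round(1))
E
```

```text
{'t': np.float64(11.55), 'q': array([ 0.1282,  0.3638, -0.5463,  1.9997,  0.2494,  0.8445, -0.708 ]), 'position': array([0.5179, 0.1087, 0.1527]), 'ft_force': array([-6.9235,  0.5837,  4.1965]), 'finger_gap': np.float64(0.012)}
[[-0.002  0.151  0.989]
 [-0.     0.989 -0.151]
 [-1.    -0.001 -0.002]]
blob [320. 322.] 7275 med [0.5196 0.1176 0.1478] [0.5062 0.0673 0.13  ] [0.5311 0.1896 0.2698]
  top ridge mean [0.5311 0.1896 0.2698] slope dx/dy [1.401 0.266] ymid 0.18956859195613127
0.0 [0. 0.]
0.1 [ 4.8 11.8]
0.2 [10.7 23. ]
0.3 [17.8 33.6]
0.4 [25.8 43.4]
0.5 [34.8 52.4]
0.6 [44.7 60.4]
0.7 [55.3 67.4]
0.8 [66.5 73.3]
0.9 [78.3 78.1]
1.0 [90.5 81.7]
```

View pics/w5.png

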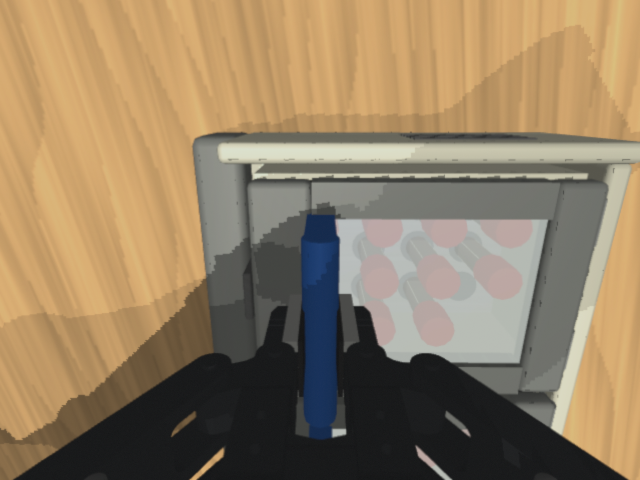

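The bar at (320,322) is held between the pads with a gap of 12 mm. I'll work out the arc.

```bash
python3 - <<'E'
from h import *
v=np.array([-.12,.042]); yaw=-.152
th=np.linspace(0,.9,19); P=[]
for t in th:
    c,s=np.cos(t),np.sin(t); b=t*.4
    x,z=c*v[0]+s*v[1]+.009*np.sin(b),-s*v[0]+c*v[1]+.009*np.cos(b)
    P.append([x*np.cos(yaw),x*np.sin(yaw),z])
for i,r in enumerate(np.diff(P,axis=0)*1000): print(th[i+1].round(2),r.round(1))
print(np.degrees(.02)*np.array([.151,.989]))
E
```

```text
0.05 [ 2.4 -0.4  5.9]
0.1 [ 2.7 -0.4  5.8]
0.15 [ 3.  -0.5  5.7]
0.2 [ 3.3 -0.5  5.5]
0.25 [ 3.5 -0.5  5.4]
0.3 [ 3.8 -0.6  5.2]
0.35 [ 4.  -0.6  5. ]
0.4 [ 4.3 -0.7  4.8]
0.45 [ 4.5 -0.7  4.6]
0.5 [ 4.7 -0.7  4.3]
0.55 [ 4.9 -0.8  4.1]
0.6 [ 5.1 -0.8  3.9]
0.65 [ 5.3 -0.8  3.6]
0.7 [ 5.5 -0.8  3.3]
0.75 [ 5.7 -0.9  3. ]
0.8 [ 5.8 -0.9  2.8]
0.85 [ 5.9 -0.9  2.5]
0.9 [ 6.  -0.9  2.2]
[0.17303325 1.13331052]
```

Call:
play_rows:
  deltas: [255,2.4,-0.4,5.9,0.17,1.13,0,255,2.7,-0.4,5.8,0.17,1.13,0,255,3.0,-0.5,5.7,0.17,1.13,0,255,3.3,-0.5,5.5,0.17,1.13,0,255,3.5,-0.5,5.4,0.17,1.13,0,255,3.8,-0.6,5.2,0.17,1.13,0,255,0,0,0,0,0,0]

```text
t: 12.3
position: [0.5361, 0.106, 0.1863]
tool_rot: [0.128, 1.692, -0.114]
ft_force: [-11.8, 0.9, 2.4]
finger_gap: 0.0117
```

```bash
python3 look.py w6 2>/dev/null
```

```text
{'t': np.float64(12.3), 'q': array([ 0.1619,  0.4075, -0.5574,  1.857 ,  0.1733,  1.0503, -0.6165]), 'position': array([0.5361, 0.106 , 0.1863]), 'ft_force': array([-11.7601,   0.9377,   2.401 ]), 'finger_gap': np.float64(0.0117)}
[[-0.123  0.151  0.981]
 [ 0.018  0.989 -0.15 ]
 [-0.992 -0.001 -0.124]]
blob [318. 321.] 7301 med [0.5364 0.115  0.1803] [0.506  0.0239 0.13  ] [0.5477 0.1469 0.2348]
  top ridge mean [0.5399 0.1152 0.2341] slope dx/dy [0.064 0.533] ymid 0.11519666828196742
```

View pics/w6.png

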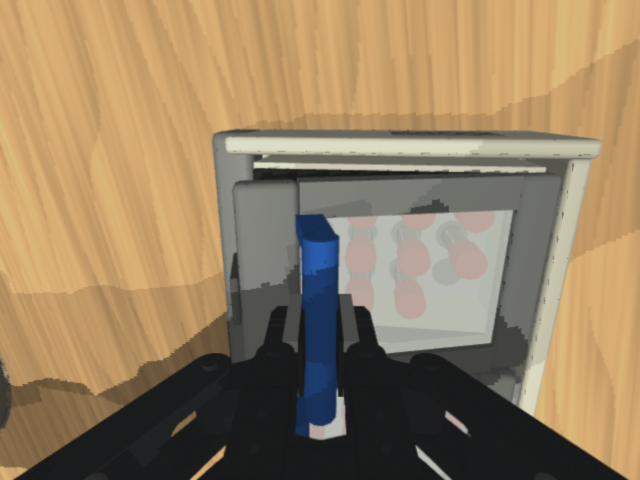

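The picture shows the lid rising with the bar at (318,321) still in the pads. I'll continue the arc.

Call:
play_rows:
  deltas: [255,4.0,-0.6,5.0,0.17,1.13,0,255,4.3,-0.7,4.8,0.17,1.13,0,255,4.5,-0.7,4.6,0.17,1.13,0,255,4.7,-0.7,4.3,0.17,1.13,0,255,4.9,-0.8,4.1,0.17,1.13,0,255,5.1,-0.8,3.9,0.17,1.13,0,255,0,0,0,0,0,0]

```text
t: 13.05
position: [0.5633, 0.1018, 0.2136]
tool_rot: [0.136, 1.812, -0.108]
ft_force: [-17.7, -1.1, 14.8]
finger_gap: 0.0117
```

```bash
python3 look.py w7 2>/dev/null
```

```text
{'t': np.float64(13.05), 'q': array([ 0.1693,  0.4806, -0.5502,  1.6974,  0.1341,  1.248 , -0.5639]), 'position': array([0.5633, 0.1018, 0.2136]), 'ft_force': array([-17.6622,  -1.0599,  14.8215]), 'finger_gap': np.float64(0.0117)}
[[-0.24   0.151  0.959]
 [ 0.035  0.989 -0.147]
 [-0.97  -0.001 -0.243]]
blob [317. 312.] 7065 med [0.5626 0.1142 0.2069] [0.5448 0.0621 0.1733] [0.5735 0.1442 0.2267]
  top ridge mean [0.5602 0.0934 0.2264] slope dx/dy [0.201 0.541] ymid 0.09323306943758201
```

View pics/w7.png

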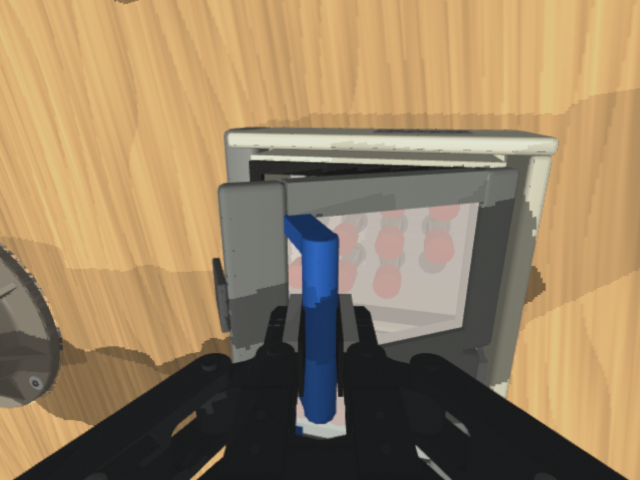

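Force is now 23 N, pointing away from the hinge, so the arc is slightly tight. I'll finish with it about 2 mm wider.

Call:
play_rows:
  deltas: [255,4.9,-0.8,4.2,0.17,1.13,0,255,5.1,-0.8,3.9,0.17,1.13,0,255,5.5,-0.8,3.4,0.17,1.13,0,255,5.6,-0.9,3.0,0.17,1.13,0,255,5.7,-0.9,2.6,0.17,1.13,0,255,5.8,-0.9,2.3,0.17,1.13,0,255,0,0,0,0,0,0,255,0,0,0,0,0,0,255,0,0,0,0,0,0]

```text
t: 14.0
position: [0.5967, 0.0966, 0.2325]
tool_rot: [0.145, 1.928, -0.102]
ft_force: [-6.0, 1.6, 3.6]
finger_gap: 0.0116
```

```bash
python3 look.py w8 2>/dev/null; python3 - <<'E'
from plant import robot
import cv2,numpy as np
d=robot.snapshot("scene"); cv2.imwrite("pics/scene8.png",d["frame"]); np.savez("scene8.npz",**d)
E
```

```text
{'t': np.float64(14.0), 'q': array([ 0.1604,  0.5748, -0.5345,  1.5272,  0.1129,  1.4328, -0.5322]), 'position': array([0.5967, 0.0966, 0.2325]), 'ft_force': array([-5.9738,  1.6452,  3.6098]), 'finger_gap': np.float64(0.0116)}
[[-0.35   0.151  0.925]
 [ 0.052  0.989 -0.141]
 [-0.935 -0.001 -0.353]]
blob [316. 309.] 7330 med [0.5946 0.1099 0.2247] [0.571  0.0557 0.1961] [0.6058 0.1402 0.2536]
  top ridge mean [0.597  0.0916 0.2531] slope dx/dy [0.909 0.514] ymid 0.09152479658329848
```

View pics/w8.png

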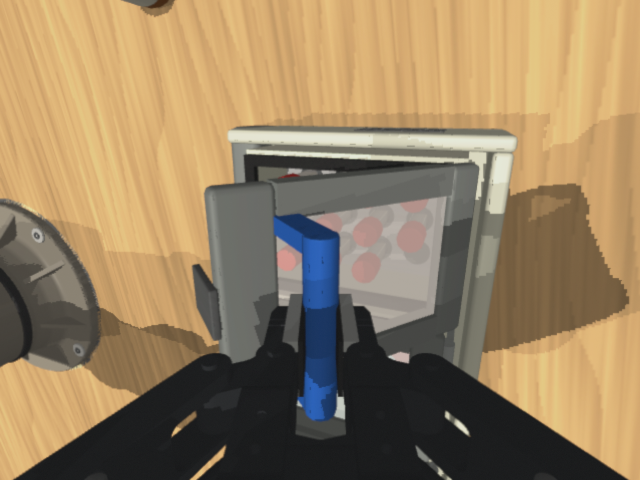

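View pics/scene8.png

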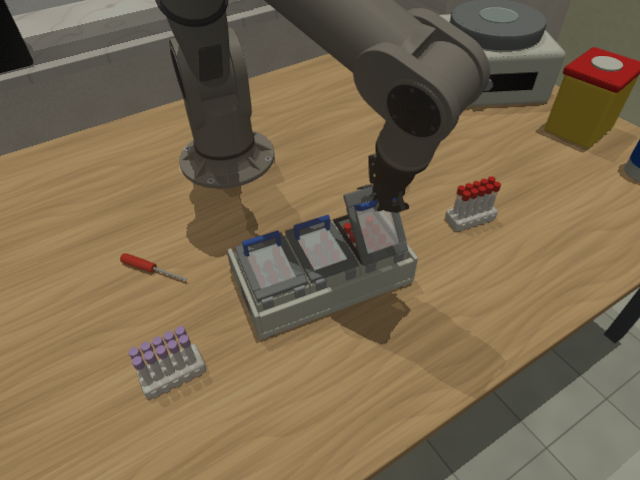

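The lid stands open in both pictures, with its bar at (316,309) in the wrist view and in the fingers near (375,205) in the scene view. The bystanders are untouched. I'll measure the lid's angle independently from depth.

```bash
python3 - <<'E'
from h import *
from plant import robot
s=robot.get_state(); R=Ro.from_rotvec(s["tool_rot"]); d=robot.snapshot("wrist")
T=np.eye(4);T[:3,:3]=R.as_matrix();T[:3,3]=s["position"];T=T@d["T_tool_cam"]
uv=np.array([(u,v) for u0,u1,v0,v1 in[(225,260,205,330),(435,455,190,300),(300,420,187,200)] for u in range(u0,u1,2) for v in range(v0,v1,2)])
P=w_depth(d,uv,d["range_z"][uv[:,1],uv[:,0]],T)
for k in range(4):
    c=np.median(P,0) if k==0 else P.mean(0); n=np.linalg.svd(P-P.mean(0))[2][2] if len(P)<3000 else np.linalg.svd(P-P.mean(0),full_matrices=False)[2][2]; r=np.abs((P-P.mean(0))@n); P=P[r<max(.003,1.5*np.median(r))]
n*=np.sign(n[2]); print(len(P),n.round(3),"angle",np.arccos(n[2]).round(3),"resid",r.std().round(4),s["t"],s["finger_gap"],np.abs(s["dq"]).max())
s=robot.get_state();print(s["position"],s["ft_force"])
t=robot.snapshot("top");z=np.load("top0.npz")
cv2.imwrite("pics/top9.png",t["frame"])
E
```

```text
1746 [ 0.762 -0.143  0.631] angle 0.887 resid 0.0005 14.1 0.011673754760506208 0.0017824521552396483
[0.59669425 0.09657624 0.2324791 ] [-5.67589563  1.86591338  3.7218896 ]
```

Call:
play_rows:
  deltas: [255,0,0,0,0,0,0,255,0,0,0,0,0,0,255,0,0,0,0,0,0,255,0,0,0,0,0,0,255,0,0,0,0,0,0]

```text
t: 14.7
position: [0.5967, 0.0966, 0.2325]
tool_rot: [0.145, 1.928, -0.102]
ft_force: [-5.0, 1.2, 3.3]
finger_gap: 0.0117
```

View pics/top9.png

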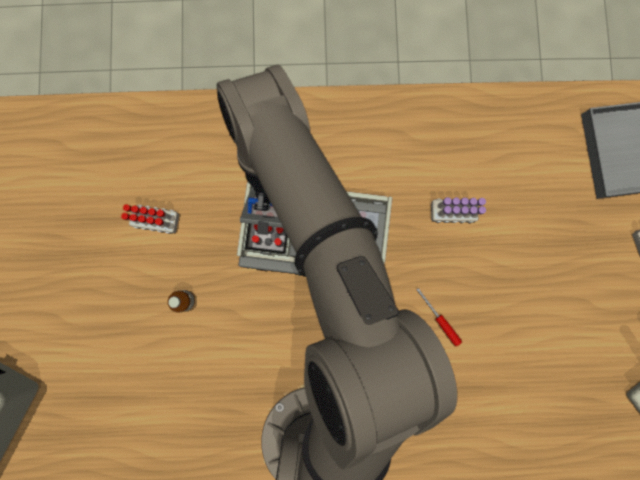

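The lid is open at 0.887 rad by depth, still and held. The packs (150,217) and (460,208), the bottle (180,300) and the screwdriver (440,318) are where they were, so I'm handing in.

```bash
python3 -c "
from plant import robot
print(robot.sign_off()); s=robot.get_state(); print(s['t'],s['position'],s['finger_gap'])"
```

```text
the job is handed in; nothing more can be done
None
the job is handed in; nothing more can be done
```

The left-hand lid is the unlatched one. I lifted it by its handle to about 51 degrees, and the gripper was still holding it open when I handed the job in at 14.7 s.

- **Taps:** I tapped left, middle, then right with the closed fingertips. The left handle sank about 3 mm at 3.5–5 N. The middle and right were hard, at about 9 N per mm, and I pressed them with no more than about 18 N and 13 N.
- **Lift:** I gripped the left bar (gap about 12 mm) and swung the lid up along the hinge arc. The force reached about 23 N partway, so I widened the arc by about 2 mm for the rest of the lift. It ended at about 6 N.
- **Last checks:** The lid's angle was 0.887 rad by a depth plane fit and 0.887 rad from the bar's position. The arm was still, and the bar was still in the pads. By eye in the top picture, the tube packs, bottle and screwdriver had not moved.

No check failed at the end. The early handle positions from the scene and top cameras differed by about 6 mm, so I used the wrist camera's measurement instead.

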